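# Lock three converter modules in the test frame with its keeper rod

### The job

Push the three loose converter modules in the test frame back along their guides until each stands fully home against the backstop, in one flush row. Then take the keeper rod from its cradle by its grip block and thread it, nose first, in front of the modules through both brass bushings, until the nose shows clearly beyond the second one while the grip block still stands clear of the first. Finish while still gripping the block like that (do not let go), with the rod riding freely rather than forced against the bushings, and do not push the other things on the bench about.

Things in the scene. Friction and masses are not known exactly. Their poses are not given: they have to be found in the camera images.
- frame: fixed aluminium test frame. Origin: on the bench under the middle of the bore line; x to the backstop, y (left) along the bores, z up. Base plate x -60..+80, y -105..+105, 6 mm thick. Ribs 3 wide, 4 high at y = -63, -21, 21, 63 form three lanes for the modules. Backstop 50 high, near face x = +69. Bushing posts at y about -80 and +88: 30 mm in x, 13 in y. Place and yaw vary
- bush_in (a point): centre of the first (right-hand) brass bushing, where the rod enters: 40 mm above the bench, frame x 0, y -84; axes as the frame's. 20 mm long (y -94 to -74), bore 14, outside 22; its mouth, towards -y, is flared to 24 inside, 32 outside, narrowing to the bore over 7 mm
- bush_out (a point): centre of the second (left-hand) bushing: 40 mm above the bench, frame x 0, y +84 (y +74 to +94); same shape, its flare also towards -y, so the rod passes both in the +y direction
- module_a: right-hand of three identical loose modules in the frame: black block with finned aluminium top, 60 deep (x) x 34 wide (y) x 48 mm tall, about 220 g, slides when pushed low with up to 15 N (a high push tips it). Origin: centre of its underside, 6 mm above the bench; x to the backstop, z up. Home, its origin is at frame x = +39; it starts 20 to 50 mm short of that. Lane y = -42
- module_b: middle of three identical loose modules in the frame: black block with finned aluminium top, 60 deep (x) x 34 wide (y) x 48 mm tall, about 220 g, slides when pushed low with up to 15 N (a high push tips it). Origin: centre of its underside, 6 mm above the bench; x to the backstop, z up. Home, its origin is at frame x = +39; it starts 20 to 50 mm short of that. Lane y = 0
- module_c: left-hand of three identical loose modules in the frame: black block with finned aluminium top, 60 deep (x) x 34 wide (y) x 48 mm tall, about 220 g, slides when pushed low with up to 15 N (a high push tips it). Origin: centre of its underside, 6 mm above the bench; x to the backstop, z up. Home, its origin is at frame x = +39; it starts 20 to 50 mm short of that. Lane y = +42
- rod: keeper rod: steel, 10 mm thick, aluminium grip block at its tail; about 100 g. Origin: on the rod's axis in the middle of the block; y along the rod to the nose, z up as it lies. Block 14 wide (x) x 34 long (y -17..+17) x 36 high (z -10..+26), flat sides, gripped from above. In the cradle it lies level, axis 22 mm above the bench, and lifts straight up
- rod_nose (a point): end of the rod's nose, 252 mm from the rod's origin along its y; the last 8 mm taper to 4 mm
- cradle: fixed grey plastic cradle under the rod: 6 mm base strip 14 mm wide with two 50 x 50 mm feet, a pad 14 wide, 30 long, 12 mm high under the grip block, and a notched post 36 wide, 12 along the rod, 27 high (notch 14 wide, open above) about 221 mm from the rod's origin. Origin: on the bench about 126 mm from the rod's origin towards the nose; y along the rod. Place and yaw vary
- screwdriver: bystander, to be left alone: small screwdriver, 170 mm, lying across in front of the robot
- board: bystander, to be left alone: loose circuit board, 100 x 80 mm, lying flat on the left
- flux: bystander, to be left alone: white bottle, 100 mm tall, standing on the left
- reel: bystander, to be left alone: flat white component reel, 84 mm across, 14 mm thick, to the right, beyond the cradle
- wrench: bystander, to be left alone: steel wrench, 140 mm, near left
- tray: bystander, to be left alone: grey open parts tray, 75 x 120 x 35 mm, behind the frame
- heatsink: bystander, to be left alone: finned aluminium heat sink, 40 x 36 x 26 mm, behind and right of the frame
Mind the look-alikes: they are no part of the job. What is shaped like the module_b but red is not meant. Leave any pink look-alike of the module_c alone.

How it is judged (in metres and radians):
On the way, in this order (a step that is already met when the one before it is completed fails the run):
1. all three modules stand home against the backstop (x of each of module_a, module_b, module_c in the frame of frame above 0.035 m and y of module_a in the frame of frame between -0.048 and -0.036 m and angle between each of module_a, module_b, module_c's own z axis and vertical below 0.1 rad and y of module_b in the frame of frame between -0.006 and 0.006 m and y of module_c in the frame of frame between 0.036 and 0.048 m), for 0.2 s.
2. the rod, gripped, has its nose inside or past the first bushing and not yet in the second (contact force between the fingers and rod above 4 N and distance between the grasp point and rod below 0.04 m and y of rod_nose in the frame of bush_in above 0.003 m and y of rod_nose in the frame of bush_out below -0.01 m and x of rod_nose in the frame of bush_in between -0.02 and 0.02 m and z of rod_nose in the frame of bush_in between -0.02 and 0.02 m), for 0.1 s.
At the end, for the whole second after the job is handed in: Modules within 4 mm of the backstop, upright. Rod through both bushings: nose 3 mm or more past the second, block 5 mm or more clear of the first, on the bore line (6 mm at nose, 8 mm at block), still, pressing on the frame with under 15 N, and gripped by the block (over 4 N) (all of step 1 and contact force between the fingers and rod above 4 N and distance between the grasp point and rod below 0.04 m and y of rod_nose in the frame of bush_out above 0.013 m and y of rod in the frame of bush_in below -0.032 m and x of rod_nose in the frame of bush_out between -0.006 and 0.006 m and z of rod_nose in the frame of bush_out between -0.006 and 0.006 m and x of rod in the frame of bush_in between -0.008 and 0.008 m and z of rod in the frame of bush_in between -0.008 and 0.008 m and angle between the y axis of rod and the y axis of frame, either way round below 0.06 rad and linear speed of rod below 0.03 m/s and contact force between rod and frame below 15 N); the arm keeps its last pose, push and grip.
It fails at once if a bystander is pushed about (over 30 mm) (distance of any of screwdriver, board, flux, reel, wrench, tray, heatsink from where it was at the start of the episode above 0.03 m).
It fails at once if a module is tipped over (angle between any of module_a, module_b, module_c's own z axis and vertical above 0.5 rad).
It also fails if it takes over 72 s, if anything falls off the work surface, if the arm or the gripper's body presses on something with over 40 N, if the wrist force passes 120 N, or if a joint passes its speed limit or range.

### The arm

A 6-joint arm with a two-finger parallel gripper is mounted at the origin on the work surface. World frame = base frame: x ahead of the robot, y to its left, z up, the work surface at z = 0. Lengths are in mm, angles in rad, forces in N, time in s.
With the tool pointing down it reaches from about 325 to 900 mm from the base axis. Payload 3.5 kg.
Tool frame: the origin (TCP) lies midway between the tips of the shut fingers; the grasp point (between the pads) lies 19 mm behind it (manip.pinch_z is the distance from the TCP to the grasp point, in mm); z points along the fingers, y is the line along which they close (so a half turn about z gives the same grasp; the last joint's range is limited). The gripper opens to 85 mm and grips with 20 to 120 N. Pads are 22 mm wide; open, the fingers measure 114 mm over their backs; the gripper's body (76 mm by 85 mm) begins 54 mm behind the grasp point. The pads swing forward as they close: fully open they stand 13 mm farther back than shut.
Start: joints at [1.105, 0.276, -0.026, 1.268, 0, 1.467], TCP at [221.814, 584.312, 231.313] pointing down, gripper open.
Joint ranges: [-3.12, 3.12], [-0.85, 1.88], [-1.08, 1.24], [-1.95, 2.15], [-1.57, 1.53], [-3.14, 3.14]. Speed limits (rad/s): [2.57, 2.57, 3.14, 3.14, 3.14, 3.14].

### API

Orientations are given as a rotation vector (axis times angle).
In Python, from rig import sensors, imaging, close_job, search_frame, manip gives the robot as it stands.
- The arm moves only by the tool step_arm, never from a script. Its argument "targets" is a list of rows, each an object of numbers: "tx", "ty", "tz": the shift along the tool's x, y, z scaled (see below); "wx", "wy", "wz": the turn, a rotation vector about the tool's x, y, z scaled (see below); "fingers": the gripper command: -1 is fully open, 1 is shut, values between are in proportion. In form: [{"tx": .., "ty": .., "tz": .., "wx": .., "wy": .., "wz": .., "fingers": ..}, ...]. A call has 1 to 20 rows; each row shifts and turns the commanded pose from where the row before left it, along the tool's axes as they then stand; what a row does not reach is not made up. The controller multiplies each number of a shift by 0.5 m and each number of a turn by pi/2 rad. A row lasts 1/12 s, in which the tool goes at most 41.7 mm and 7.16 degrees, less where a joint would pass 70% of its speed; a pose out of reach is approached as far as the arm can. A call with a number of a shift or a turn outside -1 to 1 is refused whole. A call with a gripper value outside its range is refused whole. The fingers move at their own pace and stop on an object; the grip force is fixed at half the most. Time passes only in rows, so rows that do not move let the fingers close. It gives the time, the measured TCP pose, the force, the opening and the grip force at its end, in the units of the state.
- sensors.observe(): the state, without advancing time (a new reading comes with each control period).
- imaging.snapshot(name): name is "scene" or "top" or "wrist"; returns the picture (420x560x3 uint8, red, green, blue); there is no depth.
- imaging.camera_info(name): a dict with "fovy" (degrees; the focal length in pixels is half the picture's height over the tangent of half this angle, whatever the lens; pixels are square), "cx", "cy" (the principal point, pixels), "world_from_camera" (4x4, takes a point from camera to world coordinates). Camera axes: x right, y down, z forward; pixel columns grow to the right and rows downward; lengths in mm; the calibration is good to about 2 mm. A picture is of the moment at which its call begins: read the wrist's pose just before it. camera_info takes no time and is no camera call; for the wrist camera it gives the pose at the moment of the call.
- close_job(): hands the job in; it is judged then, once.
Trained networks look in the newest picture that a camera, given by its name, has taken for a name from the list of things; names that differ only in an ending like _2 or _b are one class to them, and where a whole thing is asked for, a point or a joint stands for the part that bears it (a point fixed in the world has none). Each returns a list of dicts, best first, with "p" (0 to 1); they miss things now and then, are a little off and sometimes report something else, mostly with a low value. They report only what shows in the picture. A call takes as long as a camera call. They do not tell look-alikes from the thing itself.
- search_frame(camera, query): "bbox" ([left, top, width, height] in pixels, round what is visible of it).
The state is a dict: "time": time; "joint_positions": joint angles; "joint_vel": joint speeds; "joint_efforts": joint torques, N m; "tool_pos": TCP position; "orientation": TCP orientation; "wrist_force": force on the tool from outside, world axes, zero at the start; "ft_torque": the same for the moment, N m; "grip_width": finger opening in mm; "grasp_force": force on a finger pad.
Only numpy, scipy, OpenCV 4.12 (cv2) and the standard library are available. Lean on these libraries where they do the work, as an engineer would, in place of code of your own. Each camera call takes 0.05 s, during which the arm holds its last target. There are 200 camera calls.

## Working session

There is one attempt and no reset: what is moved stays moved. The work goes in short steps, Python scripts to look and compute and a tool call to move; the robot and the scene stay as the last step left them, time stands still between calls to the robot, and variables do not carry over. Pictures are saved under pics/ and viewed, at most 10 in all, crops included, and the job is handed in when it is done.

Besides the shell and the picture viewer there is one more tool, called after "Request:" by a JSON object that holds its "name" and its "arguments". step_arm: Moves the arm, as the interface text tells. Its arguments: {"type":"object","properties":{"targets":{"type":"array","items":{"type":"object","properties":{"tx":{"type":"number"},"ty":{"type":"number"},"tz":{"type":"number"},"wx":{"type":"number"},"wy":{"type":"number"},"wz":{"type":"number"},"fingers":{"type":"number"}}}}},"required":["targets"]}

```bash
mkdir -p pics; ls; python3 - <<'E'
from rig import sensors, imaging, search_frame, manip
import cv2, numpy as np
np.set_printoptions(precision=4,suppress=True)
s=sensors.observe();print(s)
for c in("scene","top"):
    im=imaging.snapshot(c);cv2.imwrite(f"pics/{c}0.png",im[:,:,::-1]);i=imaging.camera_info(c);print(c,i)
    for q in("frame","bush_in","module_a","rod","rod_nose","cradle"):
        print(q,[(np.round(d["bbox"]).tolist(),round(d["p"],2)) for d in search_frame(c,q)])
E
```

```text
pics
{'time': 0.0, 'joint_positions': array([ 1.1046,  0.2771, -0.0279,  1.268 ,  0.    ,  1.4674]), 'joint_vel': array([ 0.0003,  0.001 , -0.0014,  0.003 , -0.0008,  0.0006]), 'joint_efforts': array([  0.0009, -44.5506,  29.5203,   0.0162,  -0.    ,   0.    ]), 'tool_pos': array([221.4556, 583.616 , 230.1485]), 'orientation': array([-0.5667, -3.0894,  0.0034]), 'wrist_force': array([ 0.1296, -0.6455, -0.4135]), 'ft_torque': array([ 0.0085, -0.0596, -0.0113]), 'grasp_force': 0.0, 'grip_width': 85.43945902232619}
scene {'fovy': 57.88538712155176, 'cx': 279.71778658761946, 'cy': 209.51763655645132, 'world_from_camera': array([[   0.2815,    0.5259,   -0.8026, 1361.069 ],
       [   0.9595,   -0.1619,    0.2305, -210.784 ],
       [  -0.0087,   -0.835 ,   -0.5502,  635.773 ],
       [   0.    ,    0.    ,    0.    ,    1.    ]])}
frame []
bush_in [([287.0, 211.0, 92.0, 54.0], 0.65)]
module_a [([388.0, 227.0, 30.0, 23.0], 0.98), ([322.0, 220.0, 20.0, 20.0], 0.9), ([303.0, 220.0, 22.0, 27.0], 0.83), ([383.0, 202.0, 21.0, 24.0], 0.74), ([334.0, 213.0, 23.0, 22.0], 0.64)]
rod [([125.0, 222.
[... 283 characters left out ...]
0.9996,    0.0262,   -0.0105,   39.6532],
       [   0.0068,   -0.1375,   -0.9905, 1185.4635],
       [   0.    ,    0.    ,    0.    ,    1.    ]])}
frame [([192.0, 162.0, 88.0, 69.0], 0.81), ([230.0, 182.0, 12.0, 28.0], 0.3)]
bush_in [([194.0, 165.0, 86.0, 62.0], 0.7)]
module_a [([242.0, 184.0, 17.0, 30.0], 0.88), ([138.0, 195.0, 32.0, 28.0], 0.82), ([208.0, 186.0, 18.0, 27.0], 0.81), ([152.0, 159.0, 28.0, 25.0], 0.77), ([341.0, 234.0, 88.0, 24.0], 0.64), ([228.0, 181.0, 18.0, 30.0], 0.6)]
rod [([191.0, 165.0, 88.0, 62.0], 0.65), ([337.0, 238.0, 112.0, 9.0], 0.61), ([339.0, 233.0, 70.0, 22.0], 0.21)]
rod_nose [([338.0, 235.0, 109.0, 10.0], 0.96)]
cradle [([341.0, 234.0, 68.0, 23.0], 0.92)]
```

```bash
python3 - <<'E'
import cv2
t=cv2.imread("pics/top0.png")
cv2.imwrite("pics/topcrop.png",cv2.resize(t[130:290,90:490],(800,320),interpolation=cv2.INTER_CUBIC))
E
```

```text
(no output)
```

View pics/scene0.png

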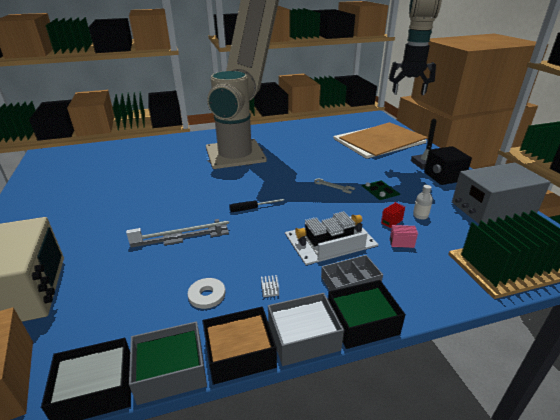

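View pics/topcrop.png

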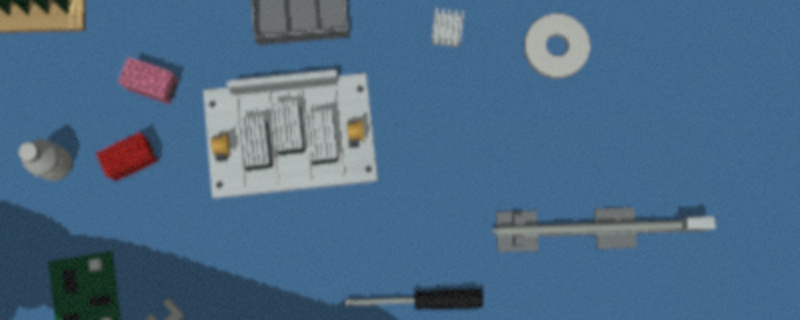

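```bash
cat >h.py <<'E'
import numpy as np, cv2
from scipy.spatial.transform import Rotation as Ro
from rig import sensors, imaging, search_frame, manip
np.set_printoptions(precision=4,suppress=True)
def ray(i,uv,z,h=420):
    f=h/2/np.tan(np.radians(i["fovy"]/2)); W=i["world_from_camera"]
    d=W[:3,:3]@np.array([(uv[0]-i["cx"])/f,(uv[1]-i["cy"])/f,1]); o=W[:3,3]
    return o+d*(z-o[2])/d[2]
def proj(i,p,h=420):
    f=h/2/np.tan(np.radians(i["fovy"]/2)); W=i["world_from_camera"]
    q=(np.atleast_2d(p)-W[:3,3])@W[:3,:3]; return np.c_[f*q[:,0]/q[:,2]+i["cx"],f*q[:,1]/q[:,2]+i["cy"]]
def fitpose(obj,w):  # planar rigid fit -> x,y,yaw,resid
    obj=np.array(obj,float);w=np.array(w)[:,:2];a=obj-obj.mean(0);b=w-w.mean(0)
    y=np.arctan2((a[:,0]*b[:,1]-a[:,1]*b[:,0]).sum(),(a*b).sum());R=np.array([[np.cos(y),-np.sin(y)],[np.sin(y),np.cos(y)]])
    t=w.mean(0)-R@obj.mean(0);return t,y,(obj@R.T+t-w)
def tool(s=None):
    s=s or sensors.observe();return s["tool_pos"],Ro.from_rotvec(s["orientation"])
def down(yaw): # tool x along yaw dir, z down
    c,s=np.cos(yaw),np.sin(yaw);return Ro.from_matrix(np.array([[c,s,0],[s,-c,0],[0,0,-1.]]))
def need(p,R):
    P,Q=tool();d=Q.inv().apply(np.array(p)-P)/500;w=(Q.inv()*R).as_rotvec()/(np.pi/2)
    print("shift units",d,"turn units",w,"mm",np.linalg.norm(d)*500,"in target axes",R.inv().apply(np.array(p)-P)/500)
E
python3 - <<'E'
from h import *
i=imaging.camera_info("top");c=lambda u,v:(90+u/2,130+v/2)
w=[ray(i,c(*p),6) for p in((204,90),(367,73),(377,181),(212,197))]
t,y,r=fitpose([(80,105),(80,-105),(-60,-105),(-60,105)],w);print("frame",t,y,r)
b=ray(i,c(701,224),48);n=ray(i,c(495,228),22);print("rod",b,n,np.linalg.norm((b-n)[:2]),np.arctan2(*(n-b)[[1,0]]))
wi=imaging.camera_info("wrist");P,Q=tool();W=wi["world_from_camera"]
print(wi["fovy"],wi["cx"],wi["cy"],"cam in tool",Q.inv().apply(W[:3,3]-P),"\n",Q.inv().as_matrix()@W[:3,:3], Q.as_matrix())
for n_,uv,z in(("a",(322,130),54),("b",(287,123),54),("c",(255,138),54)):
    p=ray(i,c(*uv),z)[:2]-t;print(n_,np.cos(y)*p[0]+np.sin(y)*p[1],-np.sin(y)*p[0]+np.cos(y)*p[1])
for n_,uv,z in(("red",(127,157),30),("pink",(148,80),30),("flux",(30,150),100),("tray",(300,18),35),("screwR",(482,297),10),("screwL",(345,301),5)):print(n_,ray(i,c(*uv),z))
E
```

```text
frame [604.1945 143.3369] 0.07363004836269202 [[ 0.7187  0.1514]
 [-0.856   0.5958]
 [ 0.3467 -0.5358]
 [-0.2094 -0.2114]]
rod [ 482.7519 -358.4879   48.    ] [ 486.7049 -110.3933   22.    ] 248.12610475188407 1.5548644920810533
66.26928859743889 281.870024365561 205.62877536766453 cam in tool [  70.3158    0.4797 -143.3339] 
 [[-0.0003 -0.9606 -0.278 ]
 [ 1.     -0.0003 -0.    ]
 [-0.0001 -0.278   0.9606]] [[-0.9349  0.3549  0.    ]
 [ 0.3549  0.9349  0.0001]
 [-0.      0.0001 -1.    ]]
a 2.7694914900259504 -42.97309782926267
b 15.738783014046916 -1.0591669988271935
c 1.0137707818048665 39.51292303289694
red [586.8752 345.2633  30.    ]
pink [684.4823 319.8526  30.    ]
flux [586.38   440.0981 100.    ]
tray [758.8314 126.9143  35.    ]
screwR [402.1399 -91.9884  10.    ]
screwL [401.9006  78.6524   5.    ]
```

The modules wanted are the three dark-finned ones in the frame, at topcrop (322,130), (287,123) and (255,138). The look-alikes to avoid are the red block (127,157) and the pink block (148,80), which both lie outside the frame. The rod block is at (701,224) and its nose at (495,228). Next I move over the frame for a close check.

Request:
{"name": "step_arm", "arguments": {"targets": [{"tx": -0.061, "ty": -0.036, "tz": -0.0025, "fingers": -0.65}, {"tx": -0.061, "ty": -0.036, "tz": -0.0025, "fingers": -0.65}, {"tx": -0.061, "ty": -0.036, "tz": -0.0025, "fingers": -0.65}, {"tx": -0.061, "ty": -0.036, "tz": -0.0025, "fingers": -0.65}, {"tx": -0.061, "ty": -0.036, "tz": -0.0025, "fingers": -0.65}, {"tx": -0.061, "ty": -0.036, "tz": -0.0025, "fingers": -0.65}, {"tx": -0.061, "ty": -0.036, "tz": -0.0025, "fingers": -0.65}, {"tx": -0.061, "ty": -0.036, "tz": -0.0025, "fingers": -0.65}, {"tx": -0.061, "ty": -0.036, "tz": -0.0025, "fingers": -0.65}, {"tx": -0.061, "ty": -0.036, "tz": -0.0025, "fingers": -0.65}, {"tx": -0.061, "ty": -0.036, "tz": -0.0025, "fingers": -0.65}, {"tx": -0.061, "ty": -0.036, "tz": -0.0025, "fingers": -0.65}, {"tx": -0.061, "ty": -0.036, "tz": -0.0025, "fingers": -0.65}, {"tx": -0.061, "ty": -0.036, "tz": -0.0025, "fingers": -0.65}, {"tx": -0.061, "ty": -0.036, "tz": -0.0025, "fingers": -0.65}, {"tx": -0.061, "ty": -0.036, "tz": -0.0025, "fingers": -0.65}, {"wz": -0.0694, "fingers": -0.65}, {"wz": -0.0694, "fingers": -0.65}, {"wz": -0.0694, "fingers": -0.65}, {"wz": -0.0694, "fingers": -0.65}]}}

```text
$.targets[0]: bad value
```

Request:
{"name": "step_arm", "arguments": {"targets": [{"fingers": -0.65}, {"fingers": -0.65}, {"fingers": -0.65}]}}

```text
$.targets[0]: bad value
```

```bash
python3 - <<'E'
from h import *
s=sensors.observe();i=imaging.camera_info("wrist");im=imaging.snapshot("wrist");np.savez("w1",W=i["world_from_camera"])
cv2.imwrite("pics/w1.png",im[:,:,::-1]);print(tool(s)[0],tool(s)[1].as_matrix(),s["grip_width"])
for q in("bush_in","module_a"):print(q,[(np.round(d["bbox"]).tolist(),round(d["p"],2)) for d in search_frame("wrist",q)])
t=np.array([604.2,143.3]);y=.0736;R=np.array([[np.cos(y),-np.sin(y)],[np.sin(y),np.cos(y)]])
for p in((80,105,6),(80,-105,6),(-60,-105,6),(-60,105,6),(0,-94,40),(0,74,40)):print(p,proj(i,[*(R@p[:2]+t),p[2]]))
E
```

```text
[221.8261 584.3299 231.3488] [[-0.9349  0.3549  0.    ]
 [ 0.3549  0.9349  0.0001]
 [-0.      0.0001 -1.    ]] 85.60706030281898
bush_in []
module_a []
(80, 105, 6) [[191.0966 503.7172]]
(80, -105, 6) [[ 83.6766 540.3286]]
(-60, -105, 6) [[ 32.989  487.0028]]
(-60, 105, 6) [[145.5991 445.0622]]
(0, -94, 40) [[ 46.4964 534.8943]]
(0, 74, 40) [[139.781  502.3488]]
```

View pics/w1.png

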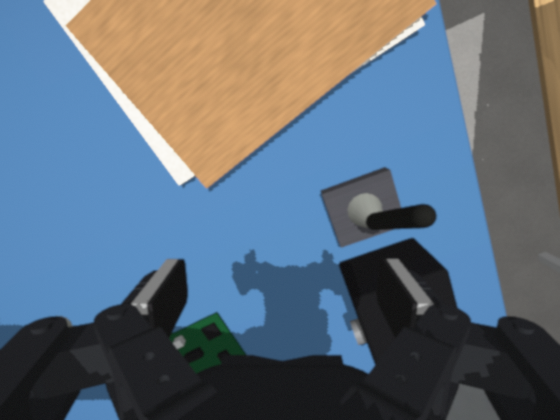

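Request:
{"name": "step_arm", "arguments": {"targets": [{"tx": -0.0676, "ty": -0.033, "tz": -0.0036, "wx": 0, "wy": 0, "wz": 0, "fingers": -0.65}, {"tx": -0.0676, "ty": -0.033, "tz": -0.0036, "wx": 0, "wy": 0, "wz": 0, "fingers": -0.65}, {"tx": -0.0676, "ty": -0.033, "tz": -0.0036, "wx": 0, "wy": 0, "wz": 0, "fingers": -0.65}, {"tx": -0.0676, "ty": -0.033, "tz": -0.0036, "wx": 0, "wy": 0, "wz": 0, "fingers": -0.65}, {"tx": -0.0676, "ty": -0.033, "tz": -0.0036, "wx": 0, "wy": 0, "wz": 0, "fingers": -0.65}, {"tx": -0.0676, "ty": -0.033, "tz": -0.0036, "wx": 0, "wy": 0, "wz": 0, "fingers": -0.65}, {"tx": -0.0676, "ty": -0.033, "tz": -0.0036, "wx": 0, "wy": 0, "wz": 0, "fingers": -0.65}, {"tx": -0.0676, "ty": -0.033, "tz": -0.0036, "wx": 0, "wy": 0, "wz": 0, "fingers": -0.65}, {"tx": -0.0676, "ty": -0.033, "tz": -0.0036, "wx": 0, "wy": 0, "wz": 0, "fingers": -0.65}, {"tx": -0.0676, "ty": -0.033, "tz": -0.0036, "wx": 0, "wy": 0, "wz": 0, "fingers": -0.65}, {"tx": -0.0676, "ty": -0.033, "tz": -0.0036, "wx": 0, "wy": 0, "wz": 0, "fingers": -0.65}, {"tx": -0.0676, "ty": -0.033, "tz": -0.0036, "wx": 0, "wy": 0, "wz": 0, "fingers": -0.65}, {"tx": -0.0676, "ty": -0.033, "tz": -0.0036, "wx": 0, "wy": 0, "wz": 0, "fingers": -0.65}, {"tx": -0.0676, "ty": -0.033, "tz": -0.0036, "wx": 0, "wy": 0, "wz": 0, "fingers": -0.65}, {"tx": -0.0676, "ty": -0.033, "tz": -0.0036, "wx": 0, "wy": 0, "wz": 0, "fingers": -0.65}, {"tx": -0.0676, "ty": -0.033, "tz": -0.0036, "wx": 0, "wy": 0, "wz": 0, "fingers": -0.65}, {"tx": 0, "ty": 0, "tz": 0, "wx": 0, "wy": 0, "wz": -0.0694, "fingers": -0.65}, {"tx": 0, "ty": 0, "tz": 0, "wx": 0, "wy": 0, "wz": -0.0694, "fingers": -0.65}, {"tx": 0, "ty": 0, "tz": 0, "wx": 0, "wy": 0, "wz": -0.0694, "fingers": -0.65}, {"tx": 0, "ty": 0, "tz": 0, "wx": 0, "wy": 0, "wz": -0.0694, "fingers": -0.65}]}}

```text
time: 2.52
tool_pos: [634.0, 145.0, 260.0]
orientation: [0.122, -3.139, -0.0]
wrist_force: [0.2, 0.4, 0.3]
grip_width: 70.3
grasp_force: 0.0
```

Request:
{"name": "step_arm", "arguments": {"targets": [{"tx": 0, "ty": 0, "tz": 0, "wx": 0, "wy": 0, "wz": 0, "fingers": -0.65}, {"tx": 0, "ty": 0, "tz": 0, "wx": 0, "wy": 0, "wz": 0, "fingers": -0.65}, {"tx": 0, "ty": 0, "tz": 0, "wx": 0, "wy": 0, "wz": 0, "fingers": -0.65}]}}

```text
time: 2.77
tool_pos: [633.7, 145.7, 260.1]
orientation: [0.112, -3.14, 0.0]
wrist_force: [-0.3, -0.5, 0.2]
grip_width: 70.4
grasp_force: 0.0
```

```bash
python3 - <<'E'
from h import *
s=sensors.observe();i=imaging.camera_info("wrist");im=imaging.snapshot("wrist");np.savez("w2",W=i["world_from_camera"])
cv2.imwrite("pics/w2.png",im[:,:,::-1]);print(tool(s)[0],tool(s)[1].as_matrix(),s["grip_width"])
t=np.array([604.2,143.3]);y=.0736;R=np.array([[np.cos(y),-np.sin(y)],[np.sin(y),np.cos(y)]])
for p in((80,105,6),(80,-105,6),(-60,-105,6),(-60,105,6),(0,-94,40),(0,74,40)):print(p,proj(i,[*(R@p[:2]+t),p[2]]))
E
```

```text
[633.6796 145.6626 260.1087] [[-0.9975 -0.071  -0.    ]
 [-0.071   0.9975 -0.    ]
 [ 0.     -0.     -1.    ]] 70.40497553992991
(80, 105, 6) [[362.8881 209.5037]]
(80, -105, 6) [[200.2136 209.9795]]
(-60, -105, 6) [[191.4224  95.4899]]
(-60, 105, 6) [[370.9247  94.949 ]]
(0, -94, 40) [[197.4037 150.4625]]
(0, 74, 40) [[347.3679 150.017 ]]
```

View pics/w2.png

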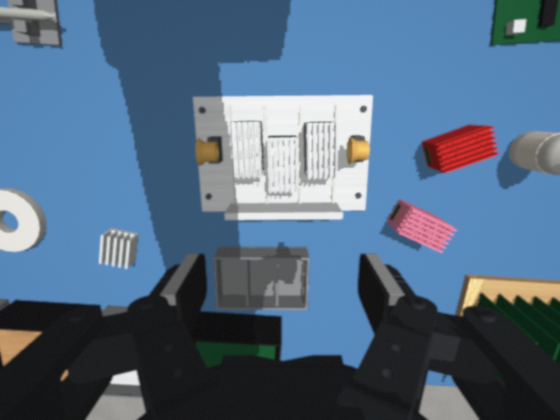

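Wrist view: the plate corners are at about (194,97), (372,95), (368,210) and (202,212), with brass at (207,151) and (358,150). The three modules with grey fins stand between the bushings, and the red and pink blocks lie outside to the right. The fit agrees to within about 2 mm, so I'll refine it with line fits.

```bash
python3 - <<'E'
from h import *
im=cv2.imread("pics/w2.png");i=imaging.camera_info("wrist");i["world_from_camera"]=np.load("w2.npz")["W"]
g=cv2.cvtColor(im,cv2.COLOR_BGR2HSV);m=((g[:,:,1]<60)&(g[:,:,2]>110)).astype(np.uint8)
n,l,st,_=cv2.connectedComponentsWithStats(m);k=l[104,280];print(st[k]);m=(l==k)
def line(pts):
    vx,vy,x,y=cv2.fitLine(np.array(pts,np.float32),cv2.DIST_HUBER,0,.01,.01).ravel();return np.cross([x,y,1],[x+vx,y+vy,1])
top=line([(c,np.argmax(m[:,c])-.5) for c in range(205,362,3)])
L=line([(np.argmax(m[r])-.5,r) for r in list(range(102,136,2))+list(range(168,205,2))])
Rr=line([(559-np.argmax(m[r,::-1])+.5,r) for r in list(range(102,136,2))+list(range(168,205,2))])
X=lambda a,b:(lambda p:p[:2]/p[2])(np.cross(a,b))
a,b=X(top,L),X(top,Rr)
at=lambda ln,r:(-(ln[1]*r+ln[2])/ln[0],r)
print(a,b)
wa,wb=ray(i,a,6),ray(i,b,6);print(wa,wb,np.linalg.norm(wa-wb))
l2,r2=ray(i,at(L,200),6),ray(i,at(Rr,200),6);print("width low",np.linalg.norm(l2-r2))
yaw=np.arctan2(-(wa-wb)[0]*-1,(wb-wa)[1]);d=(wb-wa)/np.linalg.norm(wb-wa);yaw=np.arctan2(-d[0],d[1])
mid=(wa+wb)/2;org=mid[:2]+60*np.array([np.cos(yaw),np.sin(yaw)]);print("frame",org,yaw)
for u in(wa-l2,wb-r2):print("side yaw",np.arctan2(-u[1],-u[0]))
# brass
h=((g[:,:,0]>10)&(g[:,:,0]<28)&(g[:,:,1]>150)).astype(np.uint8);h[:80]=0;h[230:]=0;h[:,:185]=0;h[:,385:]=0
n,l,st,c=cv2.connectedComponentsWithStats(h)
cs,sn=np.cos(yaw),np.sin(yaw)
for k in range(1,n):
    if st[k,4]>40:
        print(st[k],c[k]); 
        for u in (st[k,0]-.5,st[k,0]+st[k,2]-.5):
            p=ray(i,(u,c[k][1]),40)[:2]-org;print("  frame xy",cs*p[0]+sn*p[1],-sn*p[0]+cs*p[1])
for nm,uv in(("a",(246,152)),("b",(283,165)),("c",(320,150))):
    p=ray(i,uv,54)[:2]-org;print(nm,cs*p[0]+sn*p[1],-sn*p[0]+cs*p[1])
E
```

```text
[  193    95   180   126 19569]
[192.2151  95.9927] [372.9526  94.6992]
[552.5769  35.0936   6.    ] [536.1993 245.9291   6.    ] 211.470622531405
width low 211.3175577615329
frame [604.2079 145.1581] 0.07752377715775914
side yaw 0.07739619139921328
side yaw 0.07615768954249287
a -0.06596140605607959 -39.924059425188
b 14.292806749717831 -0.09589144160604701
c -1.6569074030225046 39.84575897631886
```

Request:
{"name": "step_arm", "arguments": {"targets": [{"tx": 0.063, "ty": 0.001, "tz": 0, "wx": 0, "wy": 0, "wz": -0.0035, "fingers": -0.65}, {"tx": 0.063, "ty": 0, "tz": 0, "wx": 0, "wy": 0, "wz": 0, "fingers": -0.65}, {"tx": 0.063, "ty": 0, "tz": 0, "wx": 0, "wy": 0, "wz": 0, "fingers": -0.65}, {"tx": 0, "ty": 0, "tz": 0.068, "wx": 0, "wy": 0, "wz": 0, "fingers": -0.65}, {"tx": 0, "ty": 0, "tz": 0.068, "wx": 0, "wy": 0, "wz": 0, "fingers": -0.65}, {"tx": 0, "ty": 0, "tz": 0.068, "wx": 0, "wy": 0, "wz": 0, "fingers": -0.65}, {"tx": 0, "ty": 0, "tz": 0.068, "wx": 0, "wy": 0, "wz": 0, "fingers": -0.65}, {"tx": 0, "ty": 0, "tz": 0.068, "wx": 0, "wy": 0, "wz": 0, "fingers": -0.65}, {"tx": 0, "ty": 0, "tz": 0.068, "wx": 0, "wy": 0, "wz": 0, "fingers": -0.65}, {"tx": 0, "ty": 0, "tz": 0.06, "wx": 0, "wy": 0, "wz": 0, "fingers": -0.65}, {"tx": 0, "ty": 0, "tz": 0.016, "wx": 0, "wy": 0, "wz": 0, "fingers": -0.65}, {"tx": 0, "ty": 0, "tz": 0.01, "wx": 0, "wy": 0, "wz": 0, "fingers": -0.65}, {"tx": 0, "ty": 0, "tz": 0, "wx": 0, "wy": -0.064, "wz": 0, "fingers": -0.65}, {"tx": 0, "ty": 0, "tz": 0, "wx": 0, "wy": 0, "wz": 0, "fingers": -0.65}, {"tx": 0, "ty": 0, "tz": 0, "wx": 0, "wy": 0, "wz": 0, "fingers": -0.65}]}}

```text
time: 4.07
tool_pos: [538.4, 138.9, 14.1]
orientation: [-0.12, 3.04, 0.006]
wrist_force: [1.1, -0.2, 0.4]
grip_width: 70.8
grasp_force: 0.0
```

Request:
{"name": "step_arm", "arguments": {"targets": [{"tx": -0.01, "ty": 0, "tz": 0.001, "wx": 0, "wy": 0, "wz": 0, "fingers": -0.65}, {"tx": -0.01, "ty": 0, "tz": 0.001, "wx": 0, "wy": 0, "wz": 0, "fingers": -0.65}, {"tx": -0.01, "ty": 0, "tz": 0.001, "wx": 0, "wy": 0, "wz": 0, "fingers": -0.65}, {"tx": -0.01, "ty": 0, "tz": 0.001, "wx": 0, "wy": 0, "wz": 0, "fingers": -0.65}, {"tx": -0.008, "ty": 0, "tz": 0.001, "wx": 0, "wy": 0, "wz": 0, "fingers": -0.65}, {"tx": -0.008, "ty": 0, "tz": 0.001, "wx": 0, "wy": 0, "wz": 0, "fingers": -0.65}, {"tx": -0.008, "ty": 0, "tz": 0.001, "wx": 0, "wy": 0, "wz": 0, "fingers": -0.65}, {"tx": -0.008, "ty": 0, "tz": 0.001, "wx": 0, "wy": 0, "wz": 0, "fingers": -0.65}, {"tx": -0.008, "ty": 0, "tz": 0.001, "wx": 0, "wy": 0, "wz": 0, "fingers": -0.65}, {"tx": -0.008, "ty": 0, "tz": 0.001, "wx": 0, "wy": 0, "wz": 0, "fingers": -0.65}]}}

```text
time: 4.9
tool_pos: [583.5, 142.3, 12.2]
orientation: [-0.12, 3.04, 0.006]
wrist_force: [-2.9, -0.4, 1.0]
grip_width: 70.4
grasp_force: 1.7
```

Request:
{"name": "step_arm", "arguments": {"targets": [{"tx": -0.006, "ty": 0, "tz": 0.0006, "wx": 0, "wy": 0, "wz": 0, "fingers": -0.65}, {"tx": -0.006, "ty": 0, "tz": 0.0006, "wx": 0, "wy": 0, "wz": 0, "fingers": -0.65}, {"tx": -0.006, "ty": 0, "tz": 0.0006, "wx": 0, "wy": 0, "wz": 0, "fingers": -0.65}]}}

```text
time: 5.15
tool_pos: [592.8, 143.0, 12.3]
orientation: [-0.12, 3.039, 0.006]
wrist_force: [-2.5, 0.4, -2.6]
grip_width: 70.3
grasp_force: 1.2
```

Request:
{"name": "step_arm", "arguments": {"targets": [{"tx": -0.005, "ty": 0, "tz": 0.0005, "wx": 0, "wy": 0, "wz": 0, "fingers": -0.65}, {"tx": -0.005, "ty": 0, "tz": 0.0005, "wx": 0, "wy": 0, "wz": 0, "fingers": -0.65}, {"tx": -0.005, "ty": 0, "tz": 0.0005, "wx": 0, "wy": 0, "wz": 0, "fingers": -0.65}]}}

```text
time: 5.4
tool_pos: [600.3, 143.6, 12.4]
orientation: [-0.12, 3.039, 0.006]
wrist_force: [-2.2, -0.7, -0.7]
grip_width: 70.2
grasp_force: 1.0
```

Request:
{"name": "step_arm", "arguments": {"targets": [{"tx": -0.003, "ty": 0, "tz": 0.0003, "wx": 0, "wy": 0, "wz": 0, "fingers": -0.65}]}}

```text
time: 5.48
tool_pos: [602.1, 143.7, 12.6]
orientation: [-0.12, 3.038, 0.006]
wrist_force: [-1.7, -0.5, -1.8]
grip_width: 70.7
grasp_force: 1.0
```

Request:
{"name": "step_arm", "arguments": {"targets": [{"tx": -0.003, "ty": 0, "tz": 0.0003, "wx": 0, "wy": 0, "wz": 0, "fingers": -0.65}]}}

```text
time: 5.57
tool_pos: [603.2, 143.8, 12.5]
orientation: [-0.12, 3.039, 0.006]
wrist_force: [-4.3, -0.5, -0.5]
grip_width: 70.2
grasp_force: 2.7
```

Request:
{"name": "step_arm", "arguments": {"targets": [{"tx": -0.003, "ty": 0, "tz": 0.0003, "wx": 0, "wy": 0, "wz": 0, "fingers": -0.65}]}}

```text
time: 5.65
tool_pos: [603.2, 143.8, 12.4]
orientation: [-0.12, 3.042, 0.006]
wrist_force: [-8.1, -1.0, 6.1]
grip_width: 70.5
grasp_force: 4.2
```

Request:
{"name": "step_arm", "arguments": {"targets": [{"tx": -0.003, "ty": 0, "tz": 0.0003, "wx": 0, "wy": 0, "wz": 0, "fingers": -0.65}]}}

```text
time: 5.73
tool_pos: [603.3, 143.8, 12.2]
orientation: [-0.12, 3.045, 0.006]
wrist_force: [-11.0, -1.4, 7.5]
grip_width: 70.5
grasp_force: 5.6
```

Request:
{"name": "step_arm", "arguments": {"targets": [{"tx": -0.002, "ty": 0, "tz": 0.0002, "wx": 0, "wy": 0, "wz": 0, "fingers": -0.65}]}}

```text
time: 5.82
tool_pos: [603.3, 143.8, 12.1]
orientation: [-0.12, 3.046, 0.005]
wrist_force: [-12.0, 0.4, 8.8]
grip_width: 70.3
grasp_force: 6.1
```

Request:
{"name": "step_arm", "arguments": {"targets": [{"tx": 0.03, "ty": 0, "tz": -0.003, "wx": 0, "wy": 0, "wz": 0, "fingers": -0.65}, {"tx": 0.04, "ty": 0, "tz": -0.004, "wx": 0, "wy": 0, "wz": 0, "fingers": -0.65}, {"tx": 0.04, "ty": 0, "tz": -0.004, "wx": 0, "wy": 0, "wz": 0, "fingers": 1}, {"tx": 0, "ty": 0, "tz": 0, "wx": 0, "wy": 0, "wz": 0, "fingers": 1}, {"tx": 0, "ty": 0, "tz": 0, "wx": 0, "wy": 0, "wz": 0, "fingers": 1}, {"tx": 0, "ty": 0, "tz": 0, "wx": 0, "wy": 0, "wz": 0, "fingers": 1}, {"tx": 0, "ty": 0, "tz": 0, "wx": 0, "wy": 0, "wz": 0, "fingers": 1}, {"tx": 0, "ty": 0, "tz": 0, "wx": 0, "wy": 0, "wz": 0, "fingers": 1}, {"tx": 0, "ty": 0, "tz": 0, "wx": 0, "wy": 0, "wz": 0, "fingers": 1}]}}

```text
time: 6.57
tool_pos: [553.3, 139.9, 12.9]
orientation: [-0.119, 3.037, 0.006]
wrist_force: [0.0, -0.3, -0.3]
grip_width: -0.2
grasp_force: 0.0
```

Request:
{"name": "step_arm", "arguments": {"targets": [{"tx": -0.01, "ty": 0, "tz": 0.001, "wx": 0, "wy": 0, "wz": 0, "fingers": 1}, {"tx": -0.01, "ty": 0, "tz": 0.001, "wx": 0, "wy": 0, "wz": 0, "fingers": 1}, {"tx": -0.01, "ty": 0, "tz": 0.001, "wx": 0, "wy": 0, "wz": 0, "fingers": 1}, {"tx": -0.01, "ty": 0, "tz": 0.001, "wx": 0, "wy": 0, "wz": 0, "fingers": 1}, {"tx": -0.01, "ty": 0, "tz": 0.001, "wx": 0, "wy": 0, "wz": 0, "fingers": 1}, {"tx": -0.01, "ty": 0, "tz": 0.001, "wx": 0, "wy": 0, "wz": 0, "fingers": 1}, {"tx": -0.01, "ty": 0, "tz": 0.001, "wx": 0, "wy": 0, "wz": 0, "fingers": 1}, {"tx": -0.01, "ty": 0, "tz": 0.001, "wx": 0, "wy": 0, "wz": 0, "fingers": 1}, {"tx": -0.01, "ty": 0, "tz": 0.001, "wx": 0, "wy": 0, "wz": 0, "fingers": 1}]}}

```text
time: 7.32
tool_pos: [597.2, 143.3, 12.3]
orientation: [-0.12, 3.04, 0.006]
wrist_force: [-0.6, -0.4, 0.0]
grip_width: -0.2
grasp_force: 0.6
```

Request:
{"name": "step_arm", "arguments": {"targets": [{"tx": -0.005, "ty": 0, "tz": 0.0005, "wx": 0, "wy": 0, "wz": 0, "fingers": 1}, {"tx": -0.005, "ty": 0, "tz": 0.0005, "wx": 0, "wy": 0, "wz": 0, "fingers": 1}]}}

```text
time: 7.48
tool_pos: [602.4, 143.7, 12.5]
orientation: [-0.12, 3.039, 0.006]
wrist_force: [-2.8, -0.6, 1.9]
grip_width: -0.2
grasp_force: 1.0
```

Request:
{"name": "step_arm", "arguments": {"targets": [{"tx": -0.004, "ty": 0, "tz": 0.0003, "wx": 0, "wy": 0, "wz": 0, "fingers": 1}]}}

```text
time: 7.57
tool_pos: [603.0, 143.8, 12.3]
orientation: [-0.12, 3.042, 0.006]
wrist_force: [-6.3, -0.3, 5.0]
grip_width: -0.5
grasp_force: 3.3
```

Request:
{"name": "step_arm", "arguments": {"targets": [{"tx": -0.004, "ty": 0, "tz": 0.0003, "wx": 0, "wy": 0, "wz": 0, "fingers": 1}]}}

```text
time: 7.65
tool_pos: [603.1, 143.8, 12.0]
orientation: [-0.12, 3.045, 0.005]
wrist_force: [-10.0, -1.0, 7.3]
grip_width: -0.2
grasp_force: 5.0
```

Request:
{"name": "step_arm", "arguments": {"targets": [{"tx": 0.04, "ty": 0, "tz": -0.004, "wx": 0, "wy": 0, "wz": 0, "fingers": 1}, {"tx": 0.04, "ty": 0, "tz": -0.004, "wx": 0, "wy": 0, "wz": 0, "fingers": 1}, {"tx": 0.04, "ty": 0, "tz": -0.004, "wx": 0, "wy": 0, "wz": 0, "fingers": 1}, {"tx": 0.04, "ty": 0, "tz": -0.004, "wx": 0, "wy": 0, "wz": 0, "fingers": 1}, {"tx": 0, "ty": 0, "tz": 0, "wx": 0, "wy": 0.064, "wz": 0, "fingers": 1}, {"tx": 0, "ty": 0, "tz": -0.08, "wx": 0, "wy": 0, "wz": 0, "fingers": 1}, {"tx": 0, "ty": 0, "tz": -0.08, "wx": 0, "wy": 0, "wz": 0, "fingers": 1}, {"tx": 0, "ty": 0, "tz": -0.08, "wx": 0, "wy": 0, "wz": 0, "fingers": 1}, {"tx": 0, "ty": 0, "tz": -0.08, "wx": 0, "wy": 0, "wz": 0, "fingers": 1}, {"tx": 0, "ty": 0, "tz": -0.08, "wx": 0, "wy": 0, "wz": 0, "fingers": 1}, {"tx": 0, "ty": 0, "tz": -0.08, "wx": 0, "wy": 0, "wz": 0, "fingers": 1}, {"tx": 0.0122, "ty": -0.075, "tz": 0, "wx": 0, "wy": 0, "wz": 0, "fingers": -0.4}, {"tx": 0.0122, "ty": -0.075, "tz": 0, "wx": 0, "wy": 0, "wz": 0, "fingers": -0.4}, {"tx": 0.0122, "ty": -0.075, "tz": 0, "wx": 0, "wy": 0, "wz": 0, "fingers": -0.4}, {"tx": 0.0122, "ty": -0.075, "tz": 0, "wx": 0, "wy": 0, "wz": 0, "fingers": -0.4}, {"tx": 0.0122, "ty": -0.075, "tz": 0, "wx": 0, "wy": 0, "wz": 0, "fingers": -0.4}, {"tx": 0.0122, "ty": -0.075, "tz": 0, "wx": 0, "wy": 0, "wz": 0, "fingers": -0.4}, {"tx": 0.0122, "ty": -0.075, "tz": 0, "wx": 0, "wy": 0, "wz": 0, "fingers": -0.4}, {"tx": 0.0122, "ty": -0.075, "tz": 0, "wx": 0, "wy": 0, "wz": 0, "fingers": -0.4}]}}

```text
time: 9.23
tool_pos: [501.1, -167.3, 253.2]
orientation: [-0.124, 3.137, -0.002]
wrist_force: [-0.7, -0.1, -0.3]
grip_width: 60.0
grasp_force: 0.0
```

Request:
{"name": "step_arm", "arguments": {"targets": [{"tx": 0.0122, "ty": -0.075, "tz": 0, "wx": 0, "wy": 0, "wz": 0, "fingers": -0.4}, {"tx": 0.0122, "ty": -0.075, "tz": 0, "wx": 0, "wy": 0, "wz": 0, "fingers": -0.4}, {"tx": 0.0122, "ty": -0.075, "tz": 0, "wx": 0, "wy": 0, "wz": 0, "fingers": -0.4}, {"tx": 0.0122, "ty": -0.075, "tz": 0, "wx": 0, "wy": 0, "wz": 0, "fingers": -0.4}, {"tx": 0.0122, "ty": -0.075, "tz": 0, "wx": 0, "wy": 0, "wz": 0, "fingers": -0.4}, {"tx": 0, "ty": 0, "tz": 0, "wx": 0, "wy": 0, "wz": 0.0756, "fingers": -0.4}, {"tx": 0, "ty": 0, "tz": 0, "wx": 0, "wy": 0, "wz": 0.0756, "fingers": -0.4}, {"tx": 0, "ty": 0, "tz": 0, "wx": 0, "wy": 0, "wz": 0.0756, "fingers": -0.4}, {"tx": 0, "ty": 0, "tz": 0, "wx": 0, "wy": 0, "wz": 0.0756, "fingers": -0.4}, {"tx": 0, "ty": 0, "tz": 0, "wx": 0, "wy": 0, "wz": 0.0756, "fingers": -0.4}, {"tx": 0, "ty": 0, "tz": 0, "wx": 0, "wy": 0, "wz": 0.0756, "fingers": -0.4}, {"tx": 0, "ty": 0, "tz": 0, "wx": 0, "wy": 0, "wz": 0.0756, "fingers": -0.4}, {"tx": 0, "ty": 0, "tz": 0, "wx": 0, "wy": 0, "wz": 0.0756, "fingers": -0.4}, {"tx": 0, "ty": 0, "tz": 0, "wx": 0, "wy": 0, "wz": 0.0756, "fingers": -0.4}, {"tx": 0, "ty": 0, "tz": 0, "wx": 0, "wy": 0, "wz": 0.0756, "fingers": -0.4}, {"tx": 0, "ty": 0, "tz": 0, "wx": 0, "wy": 0, "wz": 0.0756, "fingers": -0.4}]}}

```text
time: 10.57
tool_pos: [485.7, -354.9, 252.9]
orientation: [1.816, 2.562, -0.0]
wrist_force: [0.1, -0.0, 0.7]
grip_width: 59.8
grasp_force: 0.0
```

Request:
{"name": "step_arm", "arguments": {"targets": [{"tx": 0, "ty": 0, "tz": 0, "wx": 0, "wy": 0, "wz": 0.0756, "fingers": -0.4}, {"tx": 0, "ty": 0, "tz": 0, "wx": 0, "wy": 0, "wz": 0.0756, "fingers": -0.4}, {"tx": 0, "ty": 0, "tz": 0, "wx": 0, "wy": 0, "wz": 0.0756, "fingers": -0.4}, {"tx": 0, "ty": 0, "tz": 0, "wx": 0, "wy": 0, "wz": 0, "fingers": -0.4}, {"tx": 0, "ty": 0, "tz": 0, "wx": 0, "wy": 0, "wz": 0, "fingers": -0.4}]}}

```text
time: 10.98
tool_pos: [485.6, -354.8, 252.8]
orientation: [2.232, 2.21, 0.0]
wrist_force: [-0.4, 0.2, 0.6]
grip_width: 59.9
grasp_force: 0.0
```

```bash
python3 - <<'E'
from h import *
s=sensors.observe();i=imaging.camera_info("wrist");im=imaging.snapshot("wrist");np.savez("w3",W=i["world_from_camera"])
P,Q=tool(s);print(P,Q.as_matrix(),s["grip_width"])
t=imaging.snapshot("top");cv2.imwrite("pics/top3.png",t[:,:,::-1]);cv2.imwrite("pics/w3.png",im[:,:,::-1])
a=cv2.resize(im[:300,100:460],None,fx=1.6,fy=1.6,interpolation=cv2.INTER_CUBIC);b=cv2.resize(t[155:235,185:285],None,fx=2.1,fy=2.1,interpolation=cv2.INTER_CUBIC)
c=np.zeros((480,800,3),np.uint8);c[:,:576]=a;c[:168,580:790]=b;cv2.imwrite("pics/c3.png",c[:,:,::-1])
print(proj(i,[[482.7,-358.5,48],[486.7,-110.4,22]]))
E
```

```text
[ 485.5713 -354.7558  252.8007] [[ 0.01    0.9999  0.0008]
 [ 0.9999 -0.01   -0.0007]
 [-0.0007  0.0008 -1.    ]] 59.85205877003179
[[278.8912 182.7794]
 [279.9613 -74.6037]]
```

View pics/c3.png

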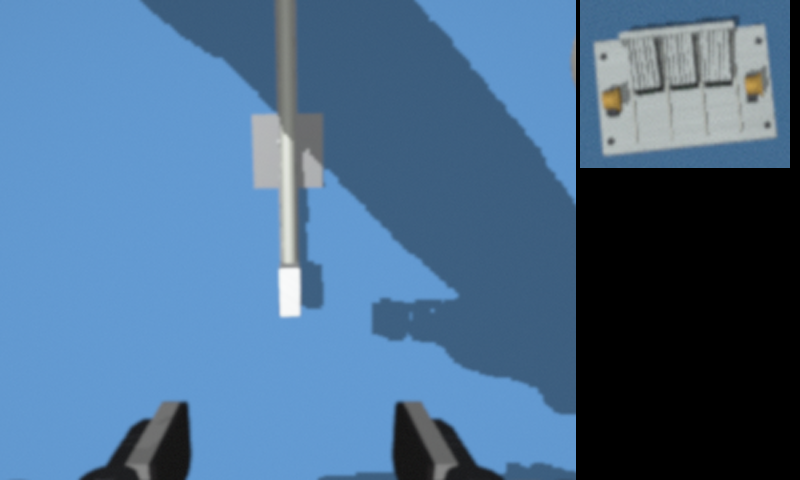

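The top view (right inset) shows the three modules flush against the backstop. The wrist view shows the rod block centred at pixel (281.3,182), with the rod running up to (279,0). That agrees with the top view.

```bash
python3 - <<'E'
from h import *
i=imaging.camera_info("wrist");i["world_from_camera"]=np.load("w3.npz")["W"]
b=ray(i,(281.3,181.9),48);e=ray(i,(279.0,3),23);e2=ray(i,(281.2,160),23);print(b,e,e2,np.arctan2(*(e-e2)[[1,0]]))
need([b[0],b[1],80],down(1.555))
E
```

```text
[ 485.3699 -357.5375   48.    ] [ 484.9299 -176.6611   23.    ] [ 485.4249 -336.9544   23.    ] 1.5738842204484733
shift units [-0.0056 -0.0003  0.3454] turn units [0.0003 0.0003 0.0033] mm 172.7391860915401 in target axes [-0.0058 -0.0001  0.3454]
```

Request:
{"name": "step_arm", "arguments": {"targets": [{"tx": -0.0056, "ty": 0, "tz": 0.07, "wx": 0, "wy": 0, "wz": 0, "fingers": -0.4}, {"tx": 0, "ty": 0, "tz": 0.07, "wx": 0, "wy": 0, "wz": 0, "fingers": -0.4}, {"tx": 0, "ty": 0, "tz": 0.07, "wx": 0, "wy": 0, "wz": 0, "fingers": -0.4}, {"tx": 0, "ty": 0, "tz": 0.07, "wx": 0, "wy": 0, "wz": 0, "fingers": -0.4}, {"tx": 0, "ty": 0, "tz": 0.07, "wx": 0, "wy": 0, "wz": 0, "fingers": -0.4}, {"tx": 0, "ty": 0, "tz": 0.06, "wx": 0, "wy": 0, "wz": 0, "fingers": -0.4}, {"tx": 0, "ty": 0, "tz": 0.04, "wx": 0, "wy": 0, "wz": 0, "fingers": -0.4}, {"tx": 0, "ty": 0, "tz": 0.0196, "wx": 0, "wy": 0, "wz": 0, "fingers": -0.4}, {"tx": 0, "ty": 0, "tz": 0, "wx": 0, "wy": 0, "wz": 0, "fingers": -0.4}, {"tx": 0, "ty": 0, "tz": 0, "wx": 0, "wy": 0, "wz": 0, "fingers": 0.2}, {"tx": 0, "ty": 0, "tz": 0, "wx": 0, "wy": 0, "wz": 0, "fingers": 0.5}, {"tx": 0, "ty": 0, "tz": 0, "wx": 0, "wy": 0, "wz": 0, "fingers": 1}, {"tx": 0, "ty": 0, "tz": 0, "wx": 0, "wy": 0, "wz": 0, "fingers": 1}, {"tx": 0, "ty": 0, "tz": 0, "wx": 0, "wy": 0, "wz": 0, "fingers": 1}, {"tx": 0, "ty": 0, "tz": 0, "wx": 0, "wy": 0, "wz": 0, "fingers": 1}, {"tx": 0, "ty": 0, "tz": 0, "wx": 0, "wy": 0, "wz": 0, "fingers": 1}]}}

```text
time: 12.42
tool_pos: [486.5, -358.6, 19.9]
orientation: [2.232, 2.206, -0.0]
wrist_force: [-0.2, -0.2, 5.7]
grip_width: 13.3
grasp_force: 59.0
```

Request:
{"name": "step_arm", "arguments": {"targets": [{"tx": 0, "ty": 0, "tz": -0.02, "wx": 0, "wy": 0, "wz": 0, "fingers": 1}, {"tx": 0, "ty": 0, "tz": -0.04, "wx": 0, "wy": 0, "wz": 0, "fingers": 1}, {"tx": 0, "ty": 0, "tz": -0.05, "wx": 0, "wy": 0, "wz": 0, "fingers": 1}, {"tx": 0, "ty": 0, "tz": -0.05, "wx": 0, "wy": 0, "wz": 0, "fingers": 1}, {"tx": 0.0335, "ty": 0.0361, "tz": 0, "wx": 0, "wy": 0, "wz": 0, "fingers": 1}, {"tx": 0.0335, "ty": 0.0361, "tz": 0, "wx": 0, "wy": 0, "wz": 0, "fingers": 1}, {"tx": 0.0335, "ty": 0.0361, "tz": 0, "wx": 0, "wy": 0, "wz": 0, "fingers": 1}, {"tx": 0.0335, "ty": 0.0361, "tz": 0, "wx": 0, "wy": 0, "wz": 0, "fingers": 1}, {"tx": 0.0335, "ty": 0.0361, "tz": 0, "wx": 0, "wy": 0, "wz": 0, "fingers": 1}, {"tx": 0.0335, "ty": 0.0361, "tz": 0, "wx": 0, "wy": 0, "wz": 0, "fingers": 1}, {"tx": 0.0335, "ty": 0.0361, "tz": 0, "wx": 0, "wy": 0, "wz": 0, "fingers": 1}, {"tx": 0.0335, "ty": 0.0361, "tz": 0, "wx": 0, "wy": 0, "wz": 0, "fingers": 1}, {"tx": 0, "ty": 0, "tz": 0, "wx": 0, "wy": 0, "wz": -0.028, "fingers": 1}, {"tx": 0, "ty": 0, "tz": 0, "wx": 0, "wy": 0, "wz": -0.028, "fingers": 1}, {"tx": 0, "ty": 0, "tz": 0, "wx": 0, "wy": 0, "wz": 0, "fingers": 1}, {"tx": 0, "ty": 0, "tz": 0, "wx": 0, "wy": 0, "wz": 0, "fingers": 1}, {"tx": 0, "ty": 0, "tz": 0, "wx": 0, "wy": 0, "wz": 0, "fingers": 1}]}}

```text
time: 13.83
tool_pos: [631.2, -225.3, 98.1]
orientation: [2.138, 2.302, 0.0]
wrist_force: [-0.5, 0.4, -0.7]
grip_width: 13.2
grasp_force: 58.5
```

```bash
cat >>h.py <<'E'
ORG=np.array([604.2,144.5]);YAW=.0765
def report(org=ORG,yaw=YAW):
    s=sensors.observe();P,Q=tool(s);M=Q.as_matrix();o=P+M[:,0]*1.0-M[:,2]*2.1;n=o+252*M[:,0]
    f=lambda p:np.array([np.cos(yaw)*(p[0]-org[0])+np.sin(yaw)*(p[1]-org[1]),-np.sin(yaw)*(p[0]-org[0])+np.cos(yaw)*(p[1]-org[1]),p[2]])
    print("t",s["time"],"rod org",f(o),"nose",f(n),"tcp",P,"tool yaw",np.arctan2(M[1,0],M[0,0]),"tilt",M[2,:2],"grip",s["grip_width"],s["grasp_force"],"F",s["wrist_force"]);return o,n
E
python3 - <<'E'
from h import *
o,n=report()
for c in("top","scene"):
    i=imaging.camera_info(c);im=imaging.snapshot(c);cv2.imwrite(f"pics/{c}4.png",im[:,:,::-1]);print(c,proj(i,[o,n,o+.5*(n-o)]))
t=cv2.imread("pics/top4.png")[160:230,190:350];s=cv2.imread("pics/scene4.png")[195:275,170:390]
c=np.zeros((600,640,3),np.uint8);c[:280,:640]=cv2.resize(t,None,fx=4,fy=4,interpolation=cv2.INTER_CUBIC)
c[290:290+232,:638]=cv2.resize(s,(638,232),interpolation=cv2.INTER_CUBIC);cv2.imwrite("pics/c4.png",c)
E
```

```text
t 13.8333 rod org [  -1.379  -369.7576  100.1548] nose [  -0.6559 -117.7586  100.1569] tcp [ 631.1575 -225.2788   98.0548] tool yaw 1.644426745136134 tilt [0. 0.] grip 13.216523463811907 58.459712862968445 F [-0.5118  0.4082 -0.7252]
top [[386.9751 179.1215]
 [281.1087 189.5118]
 [334.166  184.3045]]
scene [[187.1758 237.8569]
 [288.5453 215.5326]
 [239.8797 226.2501]]
```

View pics/c4.png

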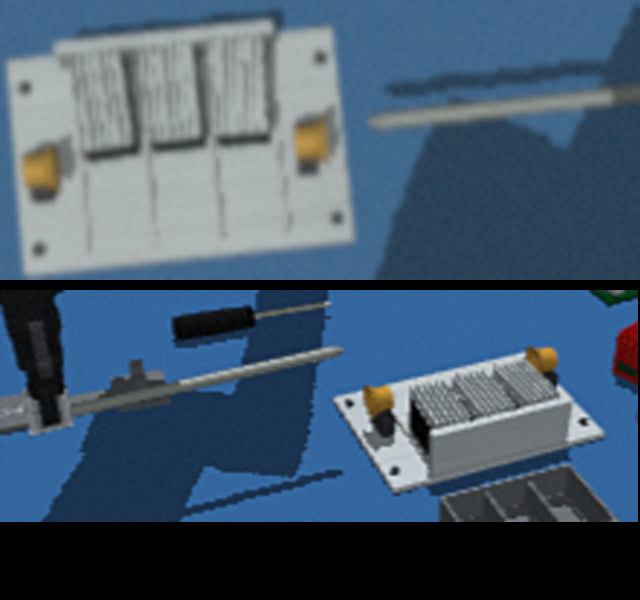

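Both views show the rod held level. Its nose in the top crop (370,122) is within about 1.5 px of prediction, and it lines up with the bushings at (312,142) and (42,170). I'll lower to bore height and compare nose and bushing in the same pictures.

Request:
{"name": "step_arm", "arguments": {"targets": [{"tx": 0, "ty": 0.002, "tz": 0.04, "wx": 0, "wy": 0, "wz": -0.0018, "fingers": 1}, {"tx": 0, "ty": 0, "tz": 0.04, "wx": 0, "wy": 0, "wz": 0, "fingers": 1}, {"tx": 0, "ty": 0, "tz": 0.03, "wx": 0, "wy": 0, "wz": 0, "fingers": 1}, {"tx": 0, "ty": 0, "tz": 0.01, "wx": 0, "wy": 0, "wz": 0, "fingers": 1}, {"tx": 0, "ty": 0, "tz": 0, "wx": 0, "wy": 0, "wz": 0, "fingers": 1}, {"tx": 0, "ty": 0, "tz": 0, "wx": 0, "wy": 0, "wz": 0, "fingers": 1}, {"tx": 0, "ty": 0, "tz": 0, "wx": 0, "wy": 0, "wz": 0, "fingers": 1}]}}

```text
time: 14.52
tool_pos: [633.3, -225.7, 39.1]
orientation: [2.132, 2.304, 0.001]
wrist_force: [0.1, -0.1, -0.7]
grip_width: 13.2
grasp_force: 58.4
```

```bash
python3 - <<'E'
from h import *
o,n=report()
Rf=np.array([[np.cos(YAW),-np.sin(YAW)],[np.sin(YAW),np.cos(YAW)]])
def cyl(y0,y1,r0,r1):
    out=[]
    for k in np.linspace(0,1,9):
        for a in np.linspace(0,2*np.pi,24,endpoint=False):
            r=r0+(r1-r0)*k;out.append([*(Rf@[r*np.cos(a),y0+(y1-y0)*k]+ORG),40+r*np.sin(a)])
    return out
def rodpts(a,b,r,o,n):
    u=(n-o)/252;x=np.cross(u,[0,0,1]);return [o+u*s+r*(x*np.cos(t)+np.array([0,0,1])*np.sin(t)) for s in(a,b) for t in np.linspace(0,6.28,24)]
for c in("top","scene"):
    i=imaging.camera_info(c);im=imaging.snapshot(c);cv2.imwrite(f"pics/{c}5.png",im[:,:,::-1])
    g=cv2.cvtColor(im,cv2.COLOR_RGB2HSV);h=((g[:,:,0]>10)&(g[:,:,0]<28)&(g[:,:,1]>140)&(g[:,:,2]>70)).astype(np.uint8)
    x0,x1,y0,y1=(190,290,160,230) if c=="top" else (285,385,200,262)
    k=np.zeros_like(h);k[y0:y1,x0:x1]=h[y0:y1,x0:x1];N,l,st,ce=cv2.connectedComponentsWithStats(k)
    for j in range(1,N):
        if st[j,4]>15:print(c,"brass",st[j],ce[j])
    for y in(-84,84):
        p=np.array(proj(i,cyl(y-10,y-3,16,11)+cyl(y-3,y+10,11,11)));m=np.zeros((420,560),np.uint8)
        cv2.fillConvexPoly(m,cv2.convexHull(p.astype(np.float32)).round().astype(int),1);ys,xs=np.nonzero(m)
        print(c,"pred",p.min(0),p.max(0),"cent",xs.mean(),ys.mean())
    print(c,"nose pred",proj(i,n),"bore pts",proj(i,[[*(Rf@[0,y]+ORG),40] for y in(-94,94)]).ravel())
t=cv2.imread("pics/top5.png")[170:210,230:310];s=cv2.imread("pics/scene5.png")[205:255,255:355]
c=np.zeros((600,640,3),np.uint8);c[:280,:560]=cv2.resize(t,None,fx=7,fy=7,interpolation=cv2.INTER_CUBIC)
c[290:590,:600]=cv2.resize(s,None,fx=6,fy=6,interpolation=cv2.INTER_CUBIC);cv2.imwrite("pics/c5.png",c)
E
```

```text
t 14.5167 rod org [   0.7634 -370.3392   41.2373] nose [   0.5264 -118.3395   40.9706] tcp [ 633.3462 -225.6967   39.1384] tool yaw 1.6482370172431484 tilt [-0.0011  0.002 ] grip 13.224058366186936 58.44187259674072 F [ 0.0937 -0.1452 -0.7466]
top brass [265 191   6   8  40] [267.475 194.95 ]
top brass [197 199   7   7  44] [199.9091 202.1818]
top pred [262.9437 188.6288] [272.0685 201.4322] cent 267.6470588235294 195.26470588235293
top pred [194.9816 195.4541] [205.0271 208.2728] cent 200.34920634920636 201.94444444444446
top nose pred [[281.1468 193.7735]] bore pts [271.4181 195.0415 195.8331 202.6907]
scene brass [352 215  10   8  61] [356.623  218.2295]
scene brass [296 228   9  10  67] [300.1194 232.2239]
scene pred [294.6444 226.8686] [305.7501 238.8255] cent 300.0325203252033 232.1951219512195
scene pred [350.6629 213.6527] [362.1585 225.0818] cent 356.2 218.89166666666668
scene nose pred [[288.4124 234.7349]] bore pts [297.0066 232.8553 360.0198 217.854 ]
```

View pics/c5.png

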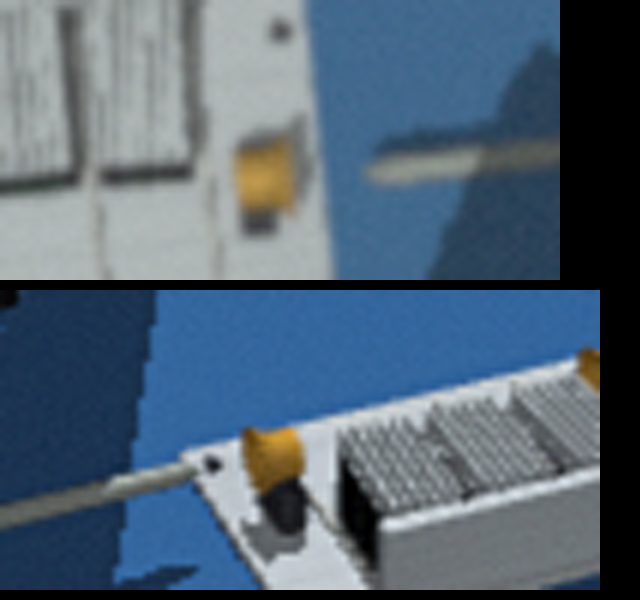

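Brass matches the predictions within 0.5 px. The nose at top (282.4,194.6) and scene (289.2,234.2) is on the bore line within about 1 mm. Inserting slowly.

Request:
{"name": "step_arm", "arguments": {"targets": [{"tx": 0.01, "ty": 0, "tz": 0.002, "wx": 0, "wy": 0, "wz": 0, "fingers": 1}, {"tx": 0.016, "ty": 0, "tz": 0, "wx": 0, "wy": 0, "wz": 0, "fingers": 1}, {"tx": 0.016, "ty": 0, "tz": 0, "wx": 0, "wy": 0, "wz": 0, "fingers": 1}, {"tx": 0.01, "ty": 0, "tz": 0, "wx": 0, "wy": 0, "wz": 0, "fingers": 1}, {"tx": 0, "ty": 0, "tz": 0, "wx": 0, "wy": 0, "wz": 0, "fingers": 1}]}}

```text
time: 15.03
tool_pos: [629.9, -197.3, 36.7]
orientation: [-2.131, -2.307, -0.0]
wrist_force: [-0.1, 0.2, -1.0]
grip_width: 13.1
grasp_force: 58.5
```

Request:
{"name": "step_arm", "arguments": {"targets": [{"tx": 0.01, "ty": 0, "tz": 0, "wx": 0, "wy": 0, "wz": 0, "fingers": 1}, {"tx": 0.01, "ty": 0, "tz": 0, "wx": 0, "wy": 0, "wz": 0, "fingers": 1}]}}

```text
time: 15.2
tool_pos: [629.7, -188.9, 36.9]
orientation: [2.133, 2.306, 0.0]
wrist_force: [0.4, -0.0, -1.2]
grip_width: 13.2
grasp_force: 58.5
```

Request:
{"name": "step_arm", "arguments": {"targets": [{"tx": 0.01, "ty": 0, "tz": 0, "wx": 0, "wy": 0, "wz": 0, "fingers": 1}, {"tx": 0.01, "ty": 0, "tz": 0, "wx": 0, "wy": 0, "wz": 0, "fingers": 1}, {"tx": 0.01, "ty": 0, "tz": 0, "wx": 0, "wy": 0, "wz": 0, "fingers": 1}]}}

```text
time: 15.45
tool_pos: [628.8, -173.9, 37.0]
orientation: [2.133, 2.305, 0.001]
wrist_force: [1.1, 0.4, -0.2]
grip_width: 13.1
grasp_force: 58.4
```

```bash
python3 -c "
from h import *
report();print(sensors.observe()['ft_torque'])"
```

```text
t 15.45 rod org [   0.1482 -318.3716   39.0978] nose [ -0.0806 -66.3718  39.0242] tcp [ 628.7584 -173.9267   36.9981] tool yaw 1.6482044886945848 tilt [-0.0003  0.0008] grip 13.097910258640184 58.388816714286804 F [ 1.1062  0.3994 -0.2126]
[-0.1434 -0.1758 -0.2006]
```

Request:
{"name": "step_arm", "arguments": {"targets": [{"tx": 0.015, "ty": 0, "tz": -0.0018, "wx": 0, "wy": 0, "wz": 0, "fingers": 1}, {"tx": 0.015, "ty": 0, "tz": 0, "wx": 0, "wy": 0, "wz": 0, "fingers": 1}, {"tx": 0.015, "ty": 0, "tz": 0, "wx": 0, "wy": 0, "wz": 0, "fingers": 1}, {"tx": 0.015, "ty": 0, "tz": 0, "wx": 0, "wy": 0, "wz": 0, "fingers": 1}, {"tx": 0.015, "ty": 0, "tz": 0, "wx": 0, "wy": 0, "wz": 0, "fingers": 1}, {"tx": 0.015, "ty": 0, "tz": 0, "wx": 0, "wy": 0, "wz": 0, "fingers": 1}, {"tx": 0.015, "ty": 0, "tz": 0, "wx": 0, "wy": 0, "wz": 0, "fingers": 1}, {"tx": 0.015, "ty": 0, "tz": 0, "wx": 0, "wy": 0, "wz": 0, "fingers": 1}]}}

```text
time: 16.12
tool_pos: [623.7, -113.6, 37.7]
orientation: [2.133, 2.306, 0.0]
wrist_force: [1.1, -0.8, -0.7]
grip_width: 13.1
grasp_force: 58.4
```

Request:
{"name": "step_arm", "arguments": {"targets": [{"tx": 0.015, "ty": 0, "tz": 0, "wx": 0, "wy": 0, "wz": 0, "fingers": 1}, {"tx": 0.015, "ty": 0, "tz": 0, "wx": 0, "wy": 0, "wz": 0, "fingers": 1}, {"tx": 0.015, "ty": 0, "tz": 0, "wx": 0, "wy": 0, "wz": 0, "fingers": 1}, {"tx": 0.015, "ty": 0, "tz": 0, "wx": 0, "wy": 0, "wz": 0, "fingers": 1}, {"tx": 0.015, "ty": 0, "tz": 0, "wx": 0, "wy": 0, "wz": 0, "fingers": 1}, {"tx": 0.015, "ty": 0, "tz": 0, "wx": 0, "wy": 0, "wz": 0, "fingers": 1}, {"tx": 0.015, "ty": 0, "tz": 0, "wx": 0, "wy": 0, "wz": 0, "fingers": 1}, {"tx": 0.015, "ty": 0, "tz": 0, "wx": 0, "wy": 0, "wz": 0, "fingers": 1}, {"tx": 0, "ty": 0, "tz": 0, "wx": 0, "wy": 0, "wz": 0, "fingers": 1}, {"tx": 0, "ty": 0, "tz": 0, "wx": 0, "wy": 0, "wz": 0, "fingers": 1}]}}

```text
time: 16.95
tool_pos: [619.0, -53.9, 37.7]
orientation: [-2.132, -2.307, -0.0]
wrist_force: [-0.9, 0.5, -1.8]
grip_width: 13.0
grasp_force: 58.4
```

```bash
python3 -c "
from h import *
report();print(sensors.observe()['ft_torque'])"
```

```text
t 16.95 rod org [  -0.4283 -197.9777   39.7915] nose [-1.0055 54.0217 39.8673] tcp [618.9819 -53.9277  37.6912] tool yaw 1.6495869660463904 tilt [ 0.0003 -0.0001] grip 13.023205691226522 58.43755602836609 F [-0.9138  0.4566 -1.7912]
[ 0.0263 -0.1386 -0.0332]
```

Request:
{"name": "step_arm", "arguments": {"targets": [{"tx": 0.01, "ty": 0.0006, "tz": 0, "wx": 0, "wy": 0, "wz": 0.0015, "fingers": 1}, {"tx": 0.01, "ty": 0, "tz": 0, "wx": 0, "wy": 0, "wz": 0, "fingers": 1}, {"tx": 0.01, "ty": 0, "tz": 0, "wx": 0, "wy": 0, "wz": 0, "fingers": 1}, {"tx": 0.01, "ty": 0, "tz": 0, "wx": 0, "wy": 0, "wz": 0, "fingers": 1}, {"tx": 0.01, "ty": 0, "tz": 0, "wx": 0, "wy": 0, "wz": 0, "fingers": 1}, {"tx": 0.01, "ty": 0, "tz": 0, "wx": 0, "wy": 0, "wz": 0, "fingers": 1}]}}

```text
time: 17.45
tool_pos: [616.9, -24.2, 37.6]
orientation: [-2.136, -2.304, 0.0]
wrist_force: [-0.5, -0.5, -0.4]
grip_width: 12.9
grasp_force: 58.5
```

Request:
{"name": "step_arm", "arguments": {"targets": [{"tx": 0.01, "ty": 0, "tz": 0, "wx": 0, "wy": 0, "wz": 0, "fingers": 1}, {"tx": 0.01, "ty": 0, "tz": 0, "wx": 0, "wy": 0, "wz": 0, "fingers": 1}, {"tx": 0.01, "ty": 0, "tz": 0, "wx": 0, "wy": 0, "wz": 0, "fingers": 1}, {"tx": 0.01, "ty": 0, "tz": 0, "wx": 0, "wy": 0, "wz": 0, "fingers": 1}, {"tx": 0.01, "ty": 0, "tz": 0, "wx": 0, "wy": 0, "wz": 0, "fingers": 1}, {"tx": 0.006, "ty": 0, "tz": 0, "wx": 0, "wy": 0, "wz": 0, "fingers": 1}, {"tx": 0, "ty": 0, "tz": 0, "wx": 0, "wy": 0, "wz": 0, "fingers": 1}, {"tx": 0, "ty": 0, "tz": 0, "wx": 0, "wy": 0, "wz": 0, "fingers": 1}, {"tx": 0, "ty": 0, "tz": 0, "wx": 0, "wy": 0, "wz": 0, "fingers": 1}, {"tx": 0, "ty": 0, "tz": 0, "wx": 0, "wy": 0, "wz": 0, "fingers": 1}]}}

```text
time: 18.28
tool_pos: [615.1, 3.0, 37.7]
orientation: [2.136, 2.303, -0.0]
wrist_force: [0.5, -0.2, -0.1]
grip_width: 13.0
grasp_force: 58.5
```

```bash
python3 - <<'E'
from h import *
o,n=report();print(sensors.observe()['ft_torque'])
r=[]
for c,(x0,y0) in(("top",(170,160)),("scene",(260,190))):
    im=imaging.snapshot(c);r.append(cv2.resize(im[y0:y0+75,x0:x0+160],None,fx=4,fy=4,interpolation=cv2.INTER_CUBIC));print(c,(proj(imaging.camera_info(c),n)-[x0,y0])*4)
cv2.imwrite("pics/c6.png",np.vstack(r)[:,:,::-1])
E
```

```text
t 18.2833 rod org [   0.0178 -140.9603   39.8227] nose [  0.3606 111.0394  39.7847] tcp [615.066    2.9558  37.7228] tool yaw 1.6459363684083441 tilt [-0.0002  0.0001] grip 12.969967741545176 58.45910310745239 F [ 0.4557 -0.16   -0.1349]
[-0.1055  0.0392  0.0597]
top [[ 75.8488 173.0337]]
scene [[421.8655 106.8189]]
```

View pics/c6.png

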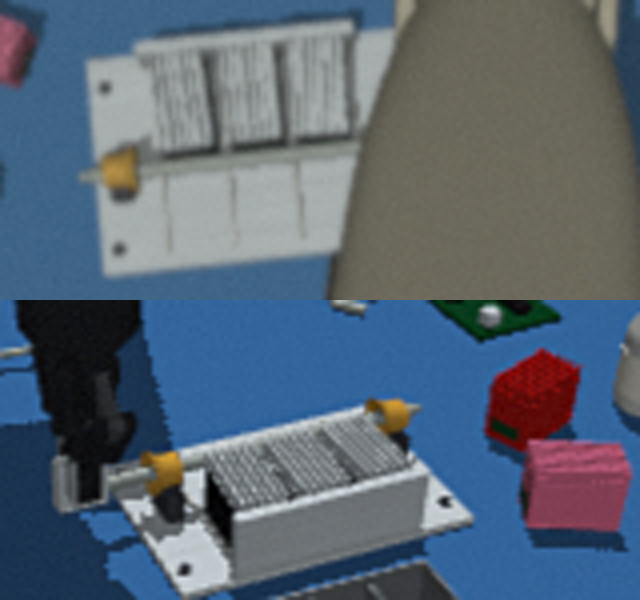

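The rod runs through both bushings. The nose shows past the second one at top (80,176) and scene (418,408), the block stands clear of the first, the modules are flush, and the contact forces are near zero. Handing in.

```bash
python3 -c "
from rig import close_job
print(close_job())"
```

```text
the job is handed in; nothing more can be done
None
```

The job is handed in: the modules stand flush against the backstop, and the rod is still gripped and threaded through both bushings, with the nose about 17 mm past the second and the wrist force under 1 N; no verdict came back.

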